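Set the polisher's speed and hold its dead-man button half-way

ROBOT

A 6-joint arm with a two-finger parallel gripper is mounted at the origin on a cart in front of the work surface, level with it; the furniture and walls round the work are solid. World frame = base frame: x ahead of the robot, y to its left, z up, the work surface at z = 0. Lengths are in m, angles in rad, forces in N, time in s.
With the tool pointing down it reaches from about 0.275 to 0.775 m from the base axis. Payload 14.6 kg.
Tool frame: the origin (TCP) lies between the finger pads, 19 mm behind the fingertips; this is the grasp point; z points along the fingers, y is the line along which they close (so a half turn about z gives the same grasp; the last joint's range is limited). The gripper opens to 85 mm and grips with 20 to 120 N. Pads are 22 mm wide; open, the fingers measure 114 mm over their backs; the gripper's body (76 mm by 85 mm) begins 54 mm behind the grasp point. The pads swing forward as they close: fully open they stand 13 mm farther back than shut.
Start: joints at [-1.275, 0.263, -0.048, 1.259, 0, 1.415], TCP at [0.229, -0.473, 0.25] pointing down, gripper open.
Joint ranges: [-2.65, 2.65], [-0.89, 1.7], [-1.18, 1.37], [-2.13, 2.11], [-1.35, 1.29], [-3.14, 3.14]. Speed limits (rad/s): [1.89, 1.89, 2.57, 2.79, 3.14, 3.14].

INTERFACE

Orientations are given as a rotation vector (axis times angle).
In Python, from workcell import env gives the robot as it stands. The module is installed in compiled form; this text tells all that it offers.
- The arm moves only by the tool jog_arm, never from a script. Its arguments are lists of equal length, an entry for each row: "jaw": the opening, from 0 (shut) to 1 (fully open); "delta_pos": the shift along the tool's x, y, z as a fraction of full scale, a list of three; "spin": the turn about the tool's z as a fraction of full scale. A call has 1 to 12 rows; each row shifts and turns the commanded pose from where the row before left it, along the tool's axes as they then stand; what a row does not reach is not made up. Full scale, the value 1, is 5 cm for a shift and 0.15 rad for a turn. A row lasts 1/8 s, in which the tool goes at most 62.5 mm and 10.7 degrees, less where a joint would pass 70% of its speed; a pose out of reach is approached as far as the arm can. A call with a number of a shift or a turn outside -1 to 1 is refused whole. A call with a gripper value outside its range is refused whole. The fingers move at their own pace and stop on an object; "force" is the grip in N (left out, the last holds). Time passes only in rows, so rows that do not move let the fingers close. It gives the time, the measured TCP pose, the force, the opening and the grip force at its end, in the units of the state.
- env.read_state(): the state, without advancing time (a new reading comes with each control period).
- env.get_image(name): name is "scene" or "top" or "wrist"; returns (picture, depth): 384x512x3 uint8, red, green, blue; 384x512 float32, m along the optical axis (not along the pixel's ray), 0 where there is no reading.
- env.camera_model(name): a dict with "mtx" (3x3 intrinsics, pixels), "R" (3x3) and "t" (3): a world point X has camera coordinates R X + t; the wrist camera has in their place "hand_eye" (4x4, takes a point from camera to tool coordinates, whose origin is the TCP and whose axes are the flange's). Camera axes: x right, y down, z forward; pixel columns grow to the right and rows downward; lengths in m; the calibration is good to about 2 mm. A picture is of the moment at which its call begins: read the wrist's pose just before it. camera_model takes no time and is no camera call.
- env.finish_job(): hands the job in; it is judged then, once.
The state is a dict: "time_s": time; "joint_positions": joint angles; "qd": joint speeds; "joint_efforts": joint torques, N m; "position": TCP position; "orientation": TCP orientation; "contact_force": force on the tool from outside, world axes, zero at the start; "moment": the same for the moment, N m; "grip_width": opening from 0.0 (shut) to 1.0 (fully open); "grasp_force": force on a finger pad.
Only numpy, scipy, OpenCV 4.12 (cv2) and the standard library are available. Lean on these libraries where they do the work, as an engineer would, in place of code of your own. Each camera call takes 0.05 s, during which the arm holds its last target. There are 200 camera calls.

TASK

Get the polishing spindle ready for me to polish the bell: first turn the black speed knob clockwise until its red pointer stands on the green mark, and let go of it. Only then press the red dead-man button down half-way from above with the fingers, so that its pointer is in the middle of the green band (never on through into the red), and finish while still holding it there: do not let it up. Leave the other things on the bench where they are and do not touch the polisher.

Things in the scene. Friction and masses are not known exactly. Their poses are not given: they have to be found in the camera images.
- speed_box: Grey speed control box, 136 x 136 mm, top face 44 mm above its origin, fixed to the bench. Origin: centre of the underside; the knob's axis stands upright through it. Its x axis points away from the robot, turned by up to 0.4 rad. On top is a round black scale (radius 43 mm) with white ticks.
- speed_knob (a joint): Angle of the knob in rad, growing clockwise seen from above, 0 to 5.24; friction about 0.04 N m, no spring: it stays where it is left. At 0 the pointer's direction is 2.618 rad anticlockwise from the box's x axis.
- knob_grip (a point): Point on the knob's axis, 76 mm above the bench, a good height for the TCP (fingertips then clear the skirt). The knob is a black bar 50 mm long, 13 mm thick and 30 mm high (top 82 mm above the bench) on a skirt of radius 27 mm whose top is 53 mm above the bench. This frame's x axis lies along the bar to its pointer end; grip across the bar (along this y axis).
- knob_tip (a point): Tip of the thin red pointer, 50 mm from the knob's axis, 50 mm above the bench; a red line on the top of the bar runs to the same end. It turns with the knob.
- mark_point (a point): Green mark, a flat 14 x 14 mm tag fixed on the box top at the rim of the scale, 2 mm high. This point is 50 mm from the knob's axis, where the pointer's tip comes when set right; the mark spans 7 mm (0.14 rad) to either side of it. It lies 0.5 to 2.1 rad clockwise of the pointer's start, somewhere else each time.
- hold_unit: Yellow base of the dead-man button, 104 x 120 x 40 mm, fixed to the bench. Origin: centre of the underside, the button's axis upright through it; its x axis points away from the robot, turned by up to 0.5 rad. A banded upright scale (22 mm wide, facing -x, top 93 mm above the bench) stands 36 to 58 mm to the -y (right) side of the axis; from the top it is white, green, red, 10 mm each.
- hold_button (a joint): Travel of the button in m, 0 at rest (up), growing downward, at most 0.030. Spring: about 3 N to start, 7 N at half-way (0.015), 11 N fully down. White band 0 to 0.010, green band 0.010 to 0.020, red band beyond 0.020; its black pointer moves along the bands.
- button_top (a point): Centre of the flat top of the red mushroom button (54 mm across), 93 mm above the bench at rest; moves down with the button.
- polisher: Green polishing motor with a grey felt wheel at its -x end, about 220 x 110 x 140 mm, fixed; origin under the motor. Not to be touched.
- bell_flare: Brass bell flare standing on its rim, 97 mm across, 111 mm high, loose; origin under its centre. Leave alone.
- oil_bottle: Oil bottle with a red tip, 32 mm across, 102 mm high, standing loose. Leave alone.
- dent_barrel_3: Small steel dent barrel, 24 mm across, 26 mm high, loose. Leave alone.
- lyre: Flat music lyre clip, 65 x 130 mm, lying loose. Leave alone.

How it is judged:
By the outcome, as a careful person would: the job done as asked, in the order asked, and still so for the second after the job is handed in, while the arm keeps its last pose, push and grip.
It also fails if it takes over 51 s, if anything falls off the work surface, if the arm or the gripper's body presses on something with over 40 N, if the wrist force passes 120 N, or if a joint passes its speed limit or range.

## Working session

There is one attempt and no reset: what is moved stays moved. The work goes in short steps, Python scripts to look and compute and a tool call to move; the robot and the scene stay as the last step left them, time stands still between calls to the robot, and variables do not carry over. Pictures are saved under pics/ and viewed, at most 10 in all, crops included, and the job is handed in when it is done.

Besides the shell and the picture viewer there is one more tool, called after "Request:" by a JSON object that holds its "api" and its "payload", one argument or row to a line. jog_arm: Moves the arm, as the interface text tells. Shift numbers are shares of 5 cm and turn numbers shares of 0.15 rad, none past 1 either way. Its arguments: {"type":"object","properties":{"jaw":{"type":"array","items":{"type":"number"}},"delta_pos":{"type":"array","items":{"type":"array","items":{"type":"number","minimum":-1,"maximum":1}}},"spin":{"type":"array","items":{"type":"number","minimum":-1,"maximum":1}},"force":{"type":"number"}},"required":["jaw","delta_pos","spin"]}

```bash
mkdir -p pics
cat > h.py <<'E'
import numpy as np, cv2
from workcell import env
from scipy.spatial.transform import Rotation as Ro
def cloud(name):
    s=env.read_state(); im,d=env.get_image(name); m=env.camera_model(name)
    K=np.array(m["mtx"]); v,u=np.mgrid[:384,:512]
    r=np.stack([(u-K[0,2])/K[0,0],(v-K[1,2])/K[1,1],np.ones_like(u)],-1)
    if "R" in m: R=np.array(m["R"]).T; t=-R@np.array(m["t"])
    else:
        H=np.array(m["hand_eye"]); T=np.eye(4); T[:3,:3]=Ro.from_rotvec(s["orientation"]).as_matrix(); T[:3,3]=s["position"]
        T=T@H; R=T[:3,:3]; t=T[:3,3]
    w=r@R.T
    P=w*d[...,None]+t
    return im,d,P,w,t
def plane(w,t,z): return w*((z-t[2])/w[...,2])[...,None]+t
E
python3 - <<'E'
from h import *
s=env.read_state(); print(s["time_s"],s["position"],s["orientation"],s["grip_width"])
a=[]
for n in("scene","top"):
    im,d,P,w,t=cloud(n); np.savez(n+".npz",im=im,d=d,P=P,w=w,t=t); a.append(im); print(n,t)
    cv2.imwrite(f"pics/{n}0.png",cv2.resize(im[...,::-1],(800,600)))
E
```

```text
0.0 [ 0.22864772 -0.47231575  0.24951526] [-3.06108537e+00 -7.01901948e-01  1.77257870e-04] 1.003021798207055
scene [0.16545222 0.67698845 0.72322158]
top [ 0.33600046 -0.01028576  1.06503897]
```

View pics/top0.png

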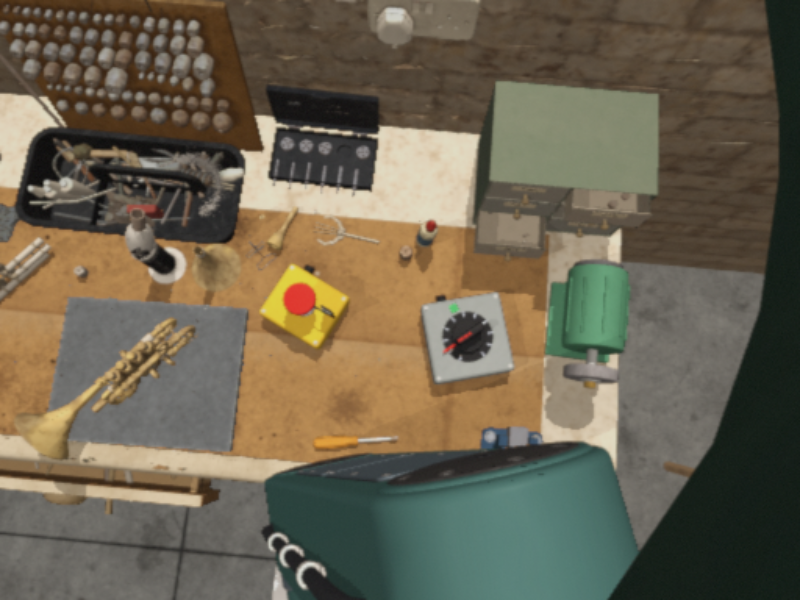

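View pics/scene0.png

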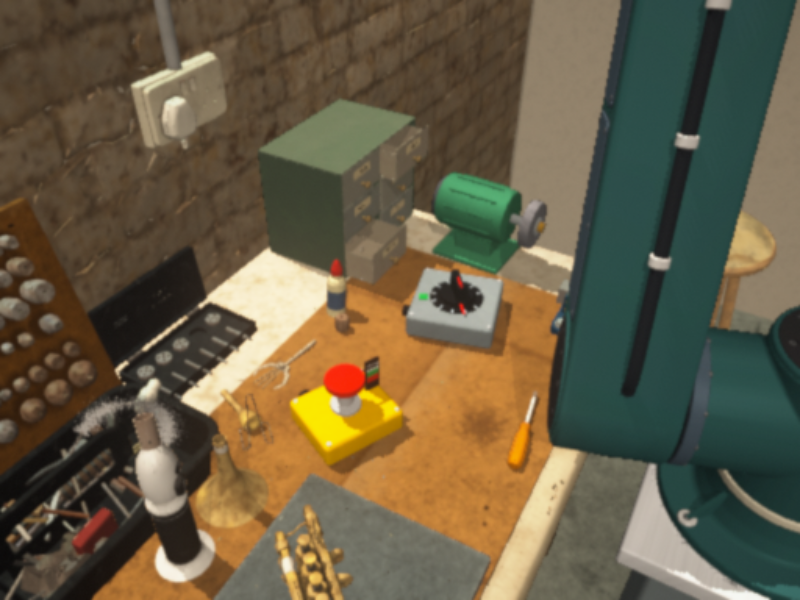

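The top view shows the speed box at about (467,337), its red pointer to the lower left (445,352), the green mark at (454,308), and the red button at (300,298). The scene view agrees. Next I measure.

```bash
cat > meas.py <<'E'
from h import *
def masks(im):
    hsv=cv2.cvtColor(im,cv2.COLOR_RGB2HSV); h,s,v=[hsv[...,i].astype(int) for i in range(3)]
    red=((h<8)|(h>172))&(s>150)&(v>90); green=(h>50)&(h<80)&(s>120)&(v>120)
    return red,green,hsv
E
python3 - <<'E'
from meas import *
for n in("top","scene"):
    z=np.load(n+".npz"); im,P,w,t=z["im"],z["P"],z["w"],z["t"]; d=z["d"]
    red,green,hsv=masks(im); ok=d>0
    def rep(l,m,zz):
        m=m&ok; Q=plane(w,t,zz)[m]; p=P[m]
        print(n,l,m.sum(),"depth med",np.median(p,0).round(4),"plane mean",Q.mean(0).round(4))
    x,y,h=P[...,0],P[...,1],P[...,2]
    near=(x>.2)&(x<.75)&(abs(y)<.4)&ok
    rep("button",red&near&(h>.08)&(y>-.05),.093)
    kn=near&(y<-.12)&(y>-.4)
    rep("mark",green&kn&(h<.07)&(h>.03),.046)
    r=red&kn&(h>.04)&(h<.095)&(x<.52)
    rep("redall",r,.082); rep("redlow",r&(h<.066),.05); rep("redtop",r&(h>=.07),.082)
    # box top: grey & scale at h~.044
    b=kn&(h>.038)&(h<.05)
    m=b.astype(np.uint8); nn,lab,st,c=cv2.connectedComponentsWithStats(m); k=1+st[1:,4].argmax(); 
    Q=plane(w,t,.044)[lab==k][:,:2].astype(np.float32); rc=cv2.minAreaRect(Q); print(n,"box",rc)
    blk=kn&(hsv[...,2]<60)&(h>.038)&(h<.06)
    Q=plane(w,t,.044)[blk][:,:2].astype(np.float32); print("scale",cv2.minEnclosingCircle(Q),len(Q))
    bar=kn&(h>.07)&(h<.095)&(hsv[...,2]<200)
    Q=plane(w,t,.082)[bar][:,:2].astype(np.float32); print("bar",cv2.minAreaRect(Q) if len(Q) else 0,len(Q))
    yl=near&(h>.03)&(h<.05)&(abs(hsv[...,0].astype(int)-27)<6)&(hsv[...,1]>150)
    Q=plane(w,t,.04)[yl][:,:2].astype(np.float32); print("hold",cv2.minAreaRect(Q),len(Q))
E
```

```text
top button 334 depth med [0.5262 0.1563 0.0924] plane mean [0.5364 0.1411 0.093 ]
top mark 0 depth med [nan nan nan] plane mean [nan nan nan]
top redall 1 depth med [ 0.4957 -0.1217  0.0823] plane mean [ 0.4958 -0.1217  0.082 ]
top redlow 0 depth med [nan nan nan] plane mean [nan nan nan]
top redtop 1 depth med [ 0.4957 -0.1217  0.0823] plane mean [ 0.4958 -0.1217  0.082 ]
top box ((0.5020712614059448, -0.14496278762817383), (0.13531112670898438, 0.08347427845001221), 14.13267993927002)
scale ((0.42677783966064453, -0.1498579978942871), 0.11060920357704163) 244
bar ((0.5397130250930786, -0.2263861894607544), (0.4076041579246521, 0.2303469330072403), 12.0629243850708) 465
hold ((0.5255277156829834, 0.15838083624839783), (0.11891042441129684, 0.10193029046058655), 63.91911697387695) 1201
scene button 497 depth med [0.5243 0.1616 0.0922] plane mean [0.5378 0.1424 0.093 ]
scene mark 0 depth med [nan nan nan] plane mean [nan nan nan]
scene redall 2 depth med [ 0.4948 -0.1213  0.0807] plane mean [ 0.4941 -0.1196  0.082 ]
scene redlow 0 depth med [nan nan nan] plane mean [nan nan nan]
scene redtop 2 depth med [ 0.4948 -0.1213  0.0807] plane mean [ 0.4941 -0.1196  0.082 ]
scene box ((0.46849963068962097, -0.14919555187225342), (0.06976021081209183, 0.0855516642332077), 16.329952239990234)
scale ((0.4486306309700012, -0.198965921998024), 0.11364533007144928) 95
bar ((0.5947723984718323, -0.23830562829971313), (0.2781766355037689, 0.3296523094177246), 86.32478332519531) 940
hold ((0.5240907669067383, 0.16401714086532593), (0.11866650730371475, 0.10333936661481857), 64.36015319824219) 1166
  return _methods._mean(a, axis=axis, dtype=dtype,
  ret = um.true_divide(
<stdin>:7: RuntimeWarning: Mean of empty slice.
```

The y window clipped the box, so I'm redoing this with a window centred at y ≈ -0.11.

```bash
cat > knob.py <<'E'
from meas import *
def run(n,im,d,P,w,t):
    red,green,hsv=masks(im); ok=d>0; x,y,h=P[...,0],P[...,1],P[...,2]
    kn=ok&(x>.33)&(x<.58)&(y>-.23)&(y<.03)
    def rep(l,m,zz):
        if m.sum()==0: print(n,l,0); return
        Q=plane(w,t,zz)[m]; print(n,l,m.sum(),"h med",P[m][:,2].mean().round(4),"plane mean",Q.mean(0).round(4))
        return Q
    rep("mark",green&kn&(h<.07)&(h>.03),.046)
    lo=rep("redlow",red&kn&(h>.03)&(h<.066),.05); hi=rep("redtop",red&kn&(h>=.07)&(h<.095),.082)
    for l,Q in(("lo",lo),("hi",hi)):
        if Q is not None and len(Q)>4: print(l,cv2.minAreaRect(Q[:,:2].astype(np.float32)))
    for l,m,zz in(("box",kn&(h>.037)&(h<.05),.044),("scale",kn&(hsv[...,2]<60)&(h>.037)&(h<.052),.044),("bar",kn&(h>.072)&(h<.095),.082)):
        nn,lab,st,c=cv2.connectedComponentsWithStats(m.astype(np.uint8)); k=1+st[1:,4].argmax()
        Q=plane(w,t,zz)[lab==k][:,:2].astype(np.float32); print(n,l,len(Q),cv2.minAreaRect(Q),cv2.minEnclosingCircle(Q))
    red_b=red&ok&(h>.05)&(h<.098)&(x>.4)&(x<.65)&(y>.08)&(y<.25)
    Q=plane(w,t,P[red_b][:,2].max() if red_b.any() else .093)
    if red_b.sum()>20: Q=plane(w,t,.093)[red_b]; print(n,"button",red_b.sum(),P[red_b].mean(0).round(4),cv2.minEnclosingCircle(Q[:,:2].astype(np.float32)))
E
python3 - <<'E'
from knob import *
for n in("top","scene"):
    z=np.load(n+".npz"); run(n,z["im"],z["d"],z["P"],z["w"],z["t"])
E
```

```text
top mark 11 h med 0.0454 plane mean [ 0.5419 -0.0946  0.046 ]
top redlow 18 h med 0.0503 plane mean [ 0.475  -0.0933  0.05  ]
top redtop 23 h med 0.0817 plane mean [ 0.4888 -0.1115  0.082 ]
lo ((0.4749193489551544, -0.09304194897413254), (0.005772534757852554, 0.01871146820485592), 31.6556453704834)
hi ((0.489070862531662, -0.11159040033817291), (0.005499900784343481, 0.023955894634127617), 41.81083297729492)
top box 2276 ((0.4954962432384491, -0.1192401722073555), (0.13529643416404724, 0.1352020651102066), 15.055031776428223) ((0.4951288104057312, -0.11899992823600769), 0.09186451882123947)
top scale 184 ((0.481804221868515, -0.13427098095417023), (0.03629224747419357, 0.07741003483533859), 42.32582092285156) ((0.4914119839668274, -0.12552061676979065), 0.03880707547068596)
top bar 102 ((0.49532797932624817, -0.11890269070863724), (0.012537561357021332, 0.05025119334459305), 38.67024230957031) ((0.4931412935256958, -0.1206526979804039), 0.025263430550694466)
top button 306 [0.5246 0.158  0.0923] ((0.5243146419525146, 0.1578604280948639), 0.025398969650268555)
scene mark 14 h med 0.0
[... 373 characters left out ...]
5736), 42.21696472167969)
scene box 1586 ((0.492455393075943, -0.11465056985616684), (0.13466718792915344, 0.13953208923339844), 15.040064811706543) ((0.4910157024860382, -0.11463756859302521), 0.09301706403493881)
scene scale 109 ((0.5083398818969727, -0.10325366258621216), (0.034483782947063446, 0.06436921656131744), 39.709232330322266) ((0.5016930103302002, -0.10889224708080292), 0.032952625304460526)
scene bar 89 ((0.4929412305355072, -0.11391611397266388), (0.015102507546544075, 0.05740863457322121), 37.11847686767578) ((0.4929148554801941, -0.11393603682518005), 0.02892720140516758)
scene button 467 [0.5217 0.1613 0.0898] ((0.5156897902488708, 0.15935233235359192), 0.03440796211361885)
```

Top view: knob axis about (0.4955, -0.119), pointer at 128.6°, mark at about 27°, so the turn is about 1.76 rad clockwise. The button is at (0.525, 0.158). The sizes match the ones given (136 mm box, 50 x 13 mm bar). I'll move over the knob first.

Request:
{"api": "jog_arm", "payload": {
  "jaw": [1, 1, 1, 1, 1, 1, 1, 1, 1, 1, 1, 1],
  "delta_pos": [
    [0.66, -0.34, 0],
    [0.66, -0.34, 0],
    [0.66, -0.34, 0],
    [0.66, -0.34, 0],
    [0.66, -0.34, 0],
    [0.66, -0.34, 0],
    [0.66, -0.34, 0],
    [0.66, -0.34, 0],
    [0.66, -0.34, 0],
    [0.66, -0.34, 0],
    [0.66, -0.34, 0],
    [0.63, -0.31, 0]
  ],
  "spin": [0, 0, 0, 0, 0, 0, 0, 0, 0, 0, 0, 0]
}}

```text
time_s: 1.6
position: [0.4961, -0.1172, 0.2498]
orientation: [-3.062, -0.702, 0.001]
contact_force: [0.1, -0.7, 0.1]
grip_width: 1.001
grasp_force: 0.0
```

Request:
{"api": "jog_arm", "payload": {
  "jaw": [1, 1, 1, 1, 1, 1, 1, 1, 1, 1, 1, 1],
  "delta_pos": [
    [0, 0, 0],
    [0, 0, 0],
    [0, 0, 0],
    [0, 0, 0],
    [0, 0, 0],
    [0, 0, 0],
    [0, 0, 0],
    [0, 0, 0],
    [0, 0, 0],
    [0, 0, 0],
    [0, 0, 0],
    [0, 0, 0]
  ],
  "spin": [-1, -1, -1, -1, -1, -1, -1, -1, -1, -1, -1, -1]
}}

```text
time_s: 3.1
position: [0.4954, -0.1183, 0.2497]
orientation: [-1.346, -2.838, 0.0]
contact_force: [0.1, 0.1, 0.7]
grip_width: 0.997
grasp_force: 0.0
```

Run:
```python
from knob import *
s=env.read_state(); R=Ro.from_rotvec(s["orientation"]).as_matrix()
print(s["time_s"],s["position"],s["joint_positions"],R.round(3))
im,d,P,w,t=cloud("wrist"); cv2.imwrite("pics/w1.png",im[...,::-1]); run("wrist",im,d,P,w,t)
```

```text
3.1 [ 0.49541735 -0.11833238  0.2496861 ] [-3.94571960e-01  2.36818151e-01 -8.56763482e-02  1.24903433e+00
  1.88983582e-05  4.91287911e-01] [[-0.633  0.774 -0.001]
 [ 0.774  0.633  0.   ]
 [ 0.001 -0.    -1.   ]]
wrist mark 155 h med 0.0464 plane mean [ 0.5431 -0.0956  0.046 ]
wrist redlow 92 h med 0.052 plane mean [ 0.474 -0.093  0.05 ]
wrist redtop 107 h med 0.0829 plane mean [ 0.4908 -0.1136  0.082 ]
lo ((0.4740152359008789, -0.09305538237094879), (0.0030560484156012535, 0.021985525265336037), 39.20484924316406)
hi ((0.49090757966041565, -0.1137012243270874), (0.00283026322722435, 0.024678878486156464), 39.123878479003906)
wrist box 13453 ((0.49685341119766235, -0.12192721664905548), (0.13370980322360992, 0.13372793793678284), 14.952937126159668) ((0.49729061126708984, -0.12236073613166809), 0.09197089076042175)
wrist scale 1195 ((0.4828498959541321, -0.13745377957820892), (0.04136577621102333, 0.0837395042181015), 42.67656326293945) ((0.4951072335243225, -0.12615227699279785), 0.0421302393078804)
wrist bar 707 ((0.4967794716358185, -0.12179142236709595), (0.01282012090086937, 0.05037882179021835), 37.68162536621094) ((0.49677544832229614, -0.12179454416036606), 0.025481365621089935)
```

View pics/w1.png

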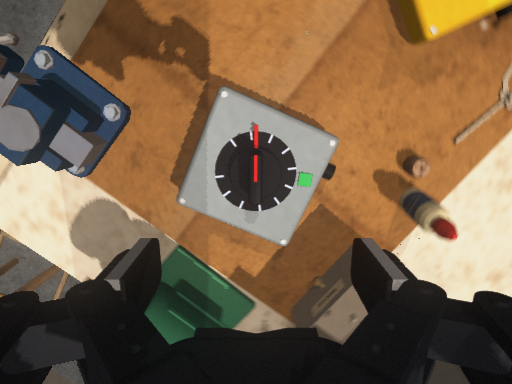

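The wrist view shows the knob at (256,172), its pointer straight up in the picture (256,125), and the mark at (305,180). The turn is therefore about 1.73 rad clockwise, with the axis at about (0.4965, -0.121). I'll lower over the bar and grip it.

Request:
{"api": "jog_arm", "payload": {
  "jaw": [0.6, 0.6, 0.6, 0.6, 0.6, 0.6, 0.6, 0.6, 0.6, 0.6],
  "delta_pos": [
    [-0.05, -0.02, 0.45],
    [0, 0, 0.45],
    [0, 0, 0.45],
    [0, 0, 0.45],
    [0, 0, 0.45],
    [0, 0, 0.45],
    [0, 0, 0.4],
    [0, 0, 0.37],
    [0, 0, 0],
    [0, 0, 0]
  ],
  "spin": [0, 0, 0, 0, 0, 0, 0, 0, 0, 0],
  "force": 25
}}

```text
time_s: 4.4
position: [0.4966, -0.1211, 0.077]
orientation: [1.355, 2.834, 0.0]
contact_force: [-0.0, -0.0, 0.9]
grip_width: 0.598
grasp_force: 0.0
```

Request:
{"api": "jog_arm", "payload": {
  "jaw": [0, 0, 0, 0, 0, 0, 0, 0],
  "delta_pos": [
    [0, 0, 0],
    [0, 0, 0],
    [0, 0, 0],
    [0, 0, 0],
    [0, 0, 0],
    [0, 0, 0],
    [0, 0, 0],
    [0, 0, 0]
  ],
  "spin": [0, 0, 0, 0, 0, 0, 0, 0]
}}

```text
time_s: 5.4
position: [0.4967, -0.121, 0.077]
orientation: [1.353, 2.834, 0.001]
contact_force: [0.3, 1.5, 5.4]
grip_width: 0.142
grasp_force: 29.6
```

Request:
{"api": "jog_arm", "payload": {
  "jaw": [0, 0, 0, 0, 0, 0, 0, 0, 0, 0, 0, 0],
  "delta_pos": [
    [0, 0, 0],
    [0, 0, 0],
    [0, 0, 0],
    [0, 0, 0],
    [0, 0, 0],
    [0, 0, 0],
    [0, 0, 0],
    [0, 0, 0],
    [0, 0, 0],
    [0, 0, 0],
    [0, 0, 0],
    [0, 0, 0]
  ],
  "spin": [0.96, 0.96, 0.96, 0.96, 0.96, 0.96, 0.96, 0.96, 0.96, 0.96, 0.96, 0.96]
}}

```text
time_s: 6.9
position: [0.4961, -0.1208, 0.0769]
orientation: [-3.037, -0.805, 0.0]
contact_force: [-3.9, 2.5, 9.8]
grip_width: 0.147
grasp_force: 30.1
```

Request:
{"api": "jog_arm", "payload": {
  "jaw": [0, 0, 0, 0],
  "delta_pos": [
    [0, 0, 0],
    [0, 0, 0],
    [0, 0, 0],
    [0, 0, 0]
  ],
  "spin": [0, 0, 0, 0]
}}

```text
time_s: 7.4
position: [0.4961, -0.1208, 0.077]
orientation: [-3.035, -0.812, 0.0]
contact_force: [-3.7, 1.8, 9.2]
grip_width: 0.144
grasp_force: 30.2
```

Run:
```python
from knob import *
s=env.read_state(); R=Ro.from_rotvec(s["orientation"]).as_matrix()
print(s["time_s"],s["position"],s["moment"],np.degrees(np.arctan2(R[1,0],R[0,0])))
im,d,P,w,t=cloud("wrist"); cv2.imwrite("pics/w2.png",im[...,::-1])
```

```text
7.4 [ 0.49613935 -0.12081327  0.07695835] [ 0.36841083  0.81327497 -0.04820828] 29.949867966448195
```

View pics/w2.png

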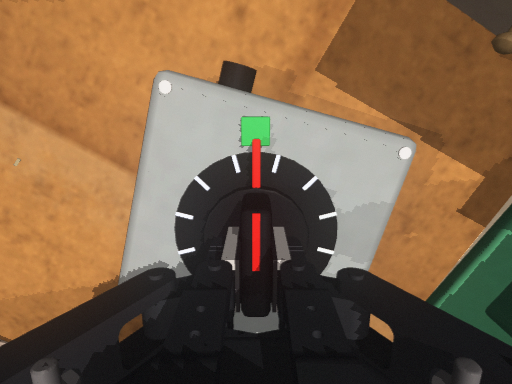

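The wrist view shows the red pointer (256,140) centred on the green mark (255,131). I'll let go, rise and check again.

Request:
{"api": "jog_arm", "payload": {
  "jaw": [0.6, 0.6, 0.6, 0.6, 0.6, 0.6, 0.6, 0.6, 0.6, 0.6, 0.6, 0.6],
  "delta_pos": [
    [0, 0, 0],
    [0, 0, 0],
    [0, 0, 0],
    [0, 0, 0],
    [0, 0, -0.2],
    [0, 0, -0.4],
    [0, 0, -0.6],
    [0, 0, -0.6],
    [0, 0, -0.6],
    [0, 0, -0.6],
    [0, 0, -0.4],
    [0, 0, 0]
  ],
  "spin": [0, 0, 0, 0, 0, 0, 0, 0, 0, 0, 0, 0]
}}

```text
time_s: 8.95
position: [0.4969, -0.1212, 0.2481]
orientation: [3.033, 0.811, 0.003]
contact_force: [0.4, 0.0, -1.0]
grip_width: 0.597
grasp_force: 0.0
```

Run:
```python
from knob import *
s=env.read_state(); R=Ro.from_rotvec(s["orientation"]).as_matrix()
print(s["time_s"],s["position"],np.degrees(np.arctan2(R[1,0],R[0,0])),s["contact_force"],s["joint_positions"])
im,d,P,w,t=cloud("wrist"); cv2.imwrite("pics/w3.png",im[...,::-1]); run("wrist",im,d,P,w,t)
```

```text
8.95 [ 0.49690107 -0.1212068   0.2480777 ] 29.952511503876874 [ 0.36613213  0.01442567 -1.00448384] [-3.98666470e-01  2.38520907e-01 -8.77293759e-02  1.24171471e+00
 -3.67530428e-05  2.22015810e+00]
wrist mark 163 h med 0.0462 plane mean [ 0.5441 -0.0954  0.046 ]
wrist redlow 94 h med 0.0523 plane mean [ 0.5306 -0.1039  0.05  ]
wrist redtop 108 h med 0.083 plane mean [ 0.5077 -0.117   0.082 ]
lo ((0.530608057975769, -0.10442778468132019), (0.022817518562078476, 0.004047747235745192), 29.787004470825195)
hi ((0.5076600909233093, -0.11701247841119766), (0.024444295093417168, 0.002811557613313198), 29.86887550354004)
wrist box 13641 ((0.49873390793800354, -0.12197846919298172), (0.1336500495672226, 0.1336955577135086), 14.942419052124023) ((0.4987035095691681, -0.12210407108068466), 0.09180476516485214)
wrist scale 2407 ((0.49776574969291687, -0.12269929051399231), (0.08341462165117264, 0.08344695717096329), 29.850507736206055) ((0.4974227249622345, -0.1227646991610527), 0.042488474398851395)
wrist bar 725 ((0.49909064173698425, -0.12193272262811661), (0.049717728048563004, 0.012393845245242119), 29.854333877563477) ((0.4987185299396515, -0.12159834057092667), 0.02526022680103779)
```

View pics/w3.png

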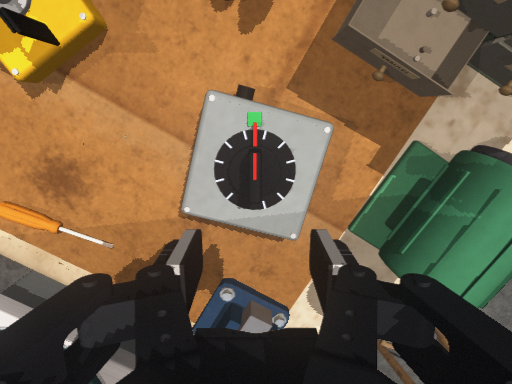

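The knob is set: pointer at (255,123) on the mark at (254,118), and the measured pointer direction (29.8°) matches. Now I'll move above the button with the fingers shut and their line turned away from the scale.

Request:
{"api": "jog_arm", "payload": {
  "jaw": [0, 0, 0, 0, 0, 0, 0, 0, 0, 0, 0, 0],
  "delta_pos": [
    [0.41, -0.57, 0],
    [0.41, -0.57, 0],
    [0.41, -0.57, 0],
    [0.41, -0.57, 0],
    [0.41, -0.57, 0],
    [0.41, -0.57, 0],
    [0.41, -0.57, 0],
    [0.4, -0.55, 0],
    [0, 0, 0],
    [0, 0, 0],
    [0, 0, 0],
    [0, 0, 0]
  ],
  "spin": [0, 0, 0, 0, 0, 0, 0, 0, -1, -1, -1, -0.95]
}}

```text
time_s: 10.5
position: [0.5242, 0.1573, 0.2454]
orientation: [-2.661, -1.669, 0.002]
contact_force: [-0.7, -0.1, -0.2]
grip_width: -0.001
grasp_force: 0.0
```

Request:
{"api": "jog_arm", "payload": {
  "jaw": [0, 0, 0, 0],
  "delta_pos": [
    [0, 0, 0],
    [0, 0, 0],
    [0, 0, 0],
    [0, 0, 0]
  ],
  "spin": [0, 0, 0, 0]
}}

```text
time_s: 11.0
position: [0.5247, 0.1573, 0.2464]
orientation: [2.666, 1.661, -0.0]
contact_force: [-1.3, -0.6, -0.6]
grip_width: 0.002
grasp_force: 0.0
```

Run:
```python
from knob import *
s=env.read_state(); R=Ro.from_rotvec(s["orientation"]).as_matrix()
print(s["time_s"],s["position"],np.degrees(np.arctan2(R[1,0],R[0,0])),s["contact_force"],s["grip_width"],s["joint_positions"])
im,d,P,w,t=cloud("wrist"); cv2.imwrite("pics/w4.png",im[...,::-1])
red,g,hsv=masks(im); m=red&(d>0)&(abs(P[...,2]-.093)<.01)&(np.hypot(P[...,0]-.525,P[...,1]-.158)<.06)
Q=P[m]; print(m.sum(),Q.mean(0),cv2.minEnclosingCircle(Q[:,:2].astype(np.float32)),np.median(Q[:,2]))
```

```text
11.0 [0.52471203 0.15732361 0.24643178] 63.848960818698686 [-1.33528404 -0.57829813 -0.56120253] 0.001566144961323398 [ 1.42527118e-01  3.03468554e-01  2.66108128e-04  1.26760958e+00
 -1.64005996e-05  2.16974518e+00]
2593 [0.52864208 0.15855704 0.09323686] ((0.5280424356460571, 0.15719611942768097), 0.026898041367530823) 0.09329142892226217
```

View pics/w4.png

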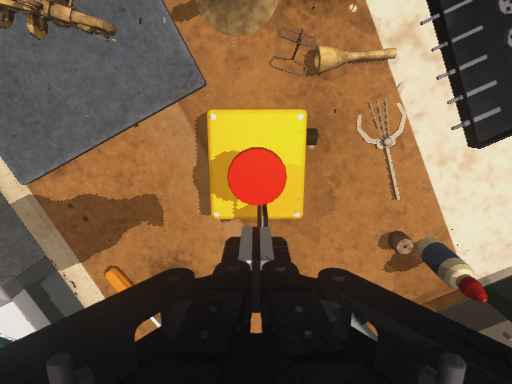

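The wrist view shows the fingers just behind the red button (258,176), 27 mm radius, top at 0.093, and TCP over its centre within 3 mm. The dark scale lies below it at (262,215). Next I descend to just above the button.

Request:
{"api": "jog_arm", "payload": {
  "jaw": [0, 0, 0, 0, 0, 0, 0, 0, 0],
  "delta_pos": [
    [0.02, 0.04, 0.4],
    [0, 0, 0.4],
    [0, 0, 0.4],
    [0, 0, 0.4],
    [0, 0, 0.4],
    [0, 0, 0.4],
    [0, 0, 0.2],
    [0, 0, 0],
    [0, 0, 0]
  ],
  "spin": [0, 0, 0, 0, 0, 0, 0, 0, 0]
}}

```text
time_s: 12.18
position: [0.5273, 0.1574, 0.1172]
orientation: [2.665, 1.662, 0.001]
contact_force: [-0.4, -0.4, 0.7]
grip_width: -0.003
grasp_force: 0.0
```

Request:
{"api": "jog_arm", "payload": {
  "jaw": [0, 0, 0, 0, 0, 0],
  "delta_pos": [
    [0, 0, 0.06],
    [0, 0, 0.06],
    [0, 0, 0.04],
    [0, 0, 0.04],
    [0, 0, 0],
    [0, 0, 0]
  ],
  "spin": [0, 0, 0, 0, 0, 0]
}}

```text
time_s: 12.92
position: [0.5272, 0.1574, 0.1067]
orientation: [2.665, 1.662, 0.001]
contact_force: [0.6, 0.8, 4.9]
grip_width: 0.002
grasp_force: 2.2
```

Contact is at about TCP 0.112: the force of 4.9 N fits roughly 5 mm of travel. I'll press on to about 15 mm.

Request:
{"api": "jog_arm", "payload": {
  "jaw": [0, 0, 0, 0, 0, 0, 0],
  "delta_pos": [
    [0, 0, 0.05],
    [0, 0, 0.05],
    [0, 0, 0.05],
    [0, 0, 0.04],
    [0, 0, 0],
    [0, 0, 0],
    [0, 0, 0]
  ],
  "spin": [0, 0, 0, 0, 0, 0, 0]
}}

```text
time_s: 13.8
position: [0.5272, 0.1574, 0.0973]
orientation: [2.665, 1.662, 0.001]
contact_force: [1.5, 0.1, 7.3]
grip_width: 0.002
grasp_force: 3.4
```

Run:
```python
from meas import *
F=[];Z=[]
im,d,P,w,t=cloud("scene")
for i in range(5):
    s=env.read_state(); F.append(s["contact_force"]);Z.append(s["position"]); env.get_image("top")
print(s["time_s"],np.mean(F,0),np.mean(Z,0))
red,g,hsv=masks(im); m=red&(d>0)&(np.hypot(P[...,0]-.525,P[...,1]-.158)<.04)&(P[...,2]>.05)
h=P[m][:,2]; print(m.sum(),np.percentile(h,[5,25,50,75,95]).round(4))
c=im[200:290,180:270]; cv2.imwrite("pics/s5.png",cv2.resize(c[...,::-1],(600,600),interpolation=cv2.INTER_CUBIC))
```

```text
14.05 [0.13157383 0.20879643 6.84975289] [0.52717283 0.15738322 0.09726327]
330 [0.0705 0.0762 0.0776 0.0787 0.0805]
```

View pics/s5.png

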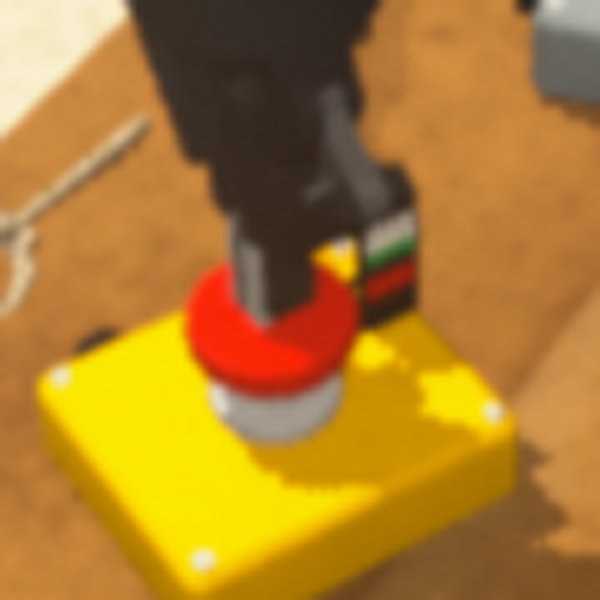

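The crop shows the fingers on the red cap, with the scale at (385,260) and a dark pointer in the green. Force (6.9 N), TCP height and cap height (0.0776) all give about 15 mm. One numeric check of the scale before I hand in.

Run:
```python
from meas import *
im,d,P,w,t=cloud("scene")
for u in (236,238,240):
    print(u,[(v,tuple(map(int,im[v,u])),round(float(P[v,u,2]),3)) for v in range(230,250)])
```

```text
236 [(230, (87, 76, 68), 0.17), (231, (80, 69, 60), 0.168), (232, (76, 62, 53), 0.166), (233, (100, 85, 73), 0.141), (234, (136, 121, 104), 0.085), (235, (159, 143, 124), 0.081), (236, (166, 154, 130), 0.079), (237, (136, 142, 107), 0.076), (238, (86, 114, 66), 0.073), (239, (59, 80, 36), 0.071), (240, (69, 51, 26), 0.072), (241, (107, 37, 21), 0.064), (242, (142, 32, 13), 0.06), (243, (148, 33, 15), 0.056), (244, (117, 33, 16), 0.054), (245, (76, 34, 19), 0.051), (246, (56, 34, 20), 0.048), (247, (55, 36, 21), 0.046), (248, (76, 52, 19), 0.042), (249, (142, 99, 4), 0.04)]
238 [(230, (69, 58, 49), 0.167), (231, (68, 55, 46), 0.163), (232, (90, 76, 63), 0.086), (233, (134, 119, 102), 0.086), (234, (159, 144, 124), 0.083), (235, (168, 155, 132), 0.078), (236, (138, 144, 109), 0.075), (237, (86, 114, 66), 0.073), (238, (58, 80, 37), 0.071), (239, (66, 51, 26), 0.073), (240, (106, 37, 19), 0.067), (241, (143, 33, 15), 0.062), (242, (149, 33, 14), 0.058), (243, (119, 34, 17), 0.055), (244, (77, 34, 19), 0.051), (245, (56, 34, 20), 0.049), (246, (53, 35, 20), 0.045), (247, (75, 50, 19), 0.043), (248, (132, 90, 8), 0.039), (249, (184, 130, 0), 0.041)]
240 [(230, (56, 43, 33), 0.164), (231, (83, 70, 56), 0.087), (232, (134, 118, 102), 0.084), (233, (157, 142, 122), 0.083), (234, (159, 148, 124), 0.079), (235, (136, 143, 107), 0.078), (236, (88, 117, 68), 0.075), (237, (58, 85, 39), 0.07), (238, (62, 54, 26), 0.071), (239, (98, 37, 21), 0.065), (240, (140, 34, 16), 0.061), (241, (148, 33, 14), 0.059), (242, (119, 33, 16), 0.053), (243, (77, 34, 19), 0.052), (244, (56, 34, 19), 0.045), (245, (54, 35, 20), 0.046), (246, (73, 49, 18), 0.042), (247, (132, 90, 10), 0.04), (248, (185, 130, 0), 0.041), (249, (202, 143, 0), 0.037)]
```

The bands run white to 0.076, green 0.076–0.066, red below. The pointer's depth is at 0.071–0.073, so it stands mid-green; it looks lower in the picture because it sits proud of the scale. I'm handing in.

```bash
python3 -c "
from workcell import env
print(env.read_state()['contact_force'], env.finish_job())"
```

```text
the job is handed in; nothing more can be done
[1.07572455 0.04159701 6.55414534] None
```

The knob was turned clockwise onto the green mark and released, and the arm is now holding the dead-man button about 15 mm down, mid-green; the job was handed in at about 14 s, and no verdict was returned.

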